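# Knock a cured sample mount out of its mould into a dish

### The arm

A 7-joint arm with a two-finger parallel gripper is mounted at the origin on a cart in front of the work surface, level with it; the furniture and walls round the work are solid. World frame = base frame: x ahead of the robot, y to its left, z up, the work surface at z = 0. Lengths are in m, angles in rad, forces in N, time in s.
With the tool pointing down it reaches from about 0.425 to 0.925 m from the base axis. Payload 6.8 kg.
Tool frame: the origin (TCP) lies on the front face of the gripper's body, between the roots of the fingers; the fingertips stand 73 mm ahead of it and the grasp point (between the pads) lies 54 mm ahead of it; z points along the fingers, y is the direction in which the jaws open and shut (so a half turn about z gives the same grasp; the last joint's range is limited). The gripper opens to 85 mm and grips with 20 to 120 N. Pads are 22 mm wide; open, the fingers measure 114 mm over their backs; the gripper's body (76 mm by 85 mm) begins 54 mm behind the grasp point. The pads swing forward as they close: fully open they stand 13 mm farther back than shut.
Start: joints at [1.193, 0.477, 0.022, 1.555, -0.011, 1.109, -0.083], TCP at [0.18, -0.651, 0.304] pointing down, gripper open.
Joint ranges: [-2.96, 2.96], [-0.34, 2.1], [-1.41, 1.46], [0.24, 2.44], [-1.37, 4.51], [0.17, 1.92], [-2.96, 2.96]. Speed limits (rad/s): [2.39, 2.39, 3.14, 3.14, 3.14, 3.14, 3.14].

### API

Orientations are given as a rotation vector (axis times angle).
In Python, from bench import * gives the robot as it stands.
- The arm moves only by the tool jog_arm, never from a script. Its argument "plan" is a list of rows, each a list of 2 entries, a list of its own where there are three numbers: the shift along the world's x, y, z in cm, then the turn about the world's z in rad. In form: [[[tx, ty, tz], twist], ...]. A call has 1 to 12 rows; each row shifts and turns the commanded pose from where the row before left it; what a row does not reach is not made up. A row lasts 1/10 s, in which the tool goes at most 50 mm and 8.59 degrees, less where a joint would pass 70% of its speed; a pose out of reach is approached as far as the arm can. A call is refused whole if a number of a shift passes 5 or a number of a turn 0.15, either way. A call with a gripper value outside its range is refused whole. "hand" is the finger opening in cm, from 0 to 8.54, set as the call begins (left out, the last holds). The fingers move at their own pace and stop on an object; "grip_force" is the grip in N (left out, the last holds). Time passes only in rows, so rows that do not move let the fingers close. It gives the time, the measured TCP pose, the force and the opening at its end, in the units of the state.
- get_obs(): the state, without advancing time (a new reading comes with each control period).
- grab_frame(name): name is "scene" or "top" or "wrist"; returns the picture (384x512x3 uint8, red, green, blue); there is no depth.
- get_calibration(name): a dict with "intrinsics" (3x3 intrinsics, pixels), "xyz" and "orientation" of the camera in the world. Camera axes: x right, y down, z forward; pixel columns grow to the right and rows downward; lengths in m; the calibration is good to about 2 mm. A picture is of the moment at which its call begins: read the wrist's pose just before it. get_calibration takes no time and is no camera call; for the wrist camera it gives the pose at the moment of the call.
- hand_in(): hands the job in, once; it reports no verdict.
The state is a dict: "clock": time; "joints": joint angles; "qvel": joint speeds; "tau": joint torques, N m; "tcp_pos": TCP position; "orientation": TCP orientation; "contact_force": force on the tool from outside, world axes, zero at the start; "moment": the same for the moment, N m; "grip_width": finger opening in m.
Only numpy, scipy, OpenCV 4.12 (cv2) and the standard library are available. Lean on these libraries where they do the work, as an engineer would, in place of code of your own. Each camera call takes 0.05 s, during which the arm holds its last target. There are 200 camera calls.

### The job

Stand the catch dish on the bench under the outlet of the mould, so that it will catch the cured sample. Then lay the drift in the V rest with its nose just inside the mouth of the mould, let go of it, and push it home from its grip end until the sample comes out of the far side and drops into the dish. Handle the sample only with the drift, keep the dish standing there, leave the drift in the bore, and leave the other things on the bench where they are.

Things in the scene. Friction and masses are not known exactly. Their poses are not given: they have to be found in the camera images.
- fixture: Knock-out fixture, fixed: aluminium base plate (x -112 to 0, y +-37, 10 mm high) with a grey clamp block (x -22 to 0, y +-28, screws to 75 mm high) that holds a level steel tube, the mould (x -30 to +25, outside diameter 43, bore 33.2 mm straight through), and a V rest. Origin on the bench below the mould; x level along the bore, mouth to outlet = push direction; z up.
- bore_mouth (a point): Centre of the bore's near end (48 mm flange), where the drift enters: 30 mm before the fixture's origin, 42 mm above the bench. Axes as the fixture's.
- bore_outlet (a point): Centre of the bore's far end, where the sample comes out: 25 mm beyond the fixture's origin (55 mm beyond the mouth), 42 mm above the bench. The last 25 mm of the mould stands free of the base plate, its underside 20 mm above the bench. A sample pushed out slowly tips over the lower edge and lands 0 to 30 mm beyond the outlet face. Axes as the fixture's.
- v_rest (a point): Axis of a 12 mm shank lying in the 90 degree V notch (open upward, 41 mm wide at its top, 16 mm thick along x, cheeks 48.5 mm high): 95 mm before the fixture's origin, 65 mm before the mouth, 39.9 mm above the bench. A drift lying in it with its nose in the bore lies level along the bore. Axes as the fixture's.
- drift: Drift, 170 mm long, 0.16 to 0.25 kg, on the bench. x along its axis to the nose: black square grip 28.6 x 28.6 mm (x -100 to -64), 17 mm ferrule (to -60), steel shank 12 mm diameter (to +56), brass nose 29 mm diameter (to +70, front tapered). Origin on the axis, 14.6 mm above the bench; it balances 57 mm behind the nose face. The ferrule meets the V rest when the nose is 2 mm past the outlet.
- drift_nose (a point): Centre of the drift's flat nose face.
- drift_tail (a point): Centre of the flat end of the drift's square grip, 170 mm behind the nose face.
- mount: The cured sample: brown resin disc 31.6 mm diameter, 16 mm thick, 0.03 kg, on edge inside the bore, its z along the bore to the outlet; origin at the centre of its rear face, 7 to 13 mm inside the mouth. A spring plunger in the clamp block holds it: sliding it takes 6 to 10 N for some 15 mm, then it slides freely.
- mount_centre (a point): Middle of the sample mount, on its axis, 8 mm from either face.
- dish: Catch dish: round aluminium dish 62 mm outside diameter, 57 mm inside, 16 mm high, black rubber floor 4.5 mm above the bench, about 0.1 kg. Standing on the bench; origin at the centre of its underside, z up.
- mount_3: Bystander: a loose grey sample mount 30 mm diameter, 12 mm high, standing on the bench; origin at the centre of its underside.
- tape_roll: Bystander: a loose roll of tape 72 mm diameter, 18 mm high, lying on the bench; origin at the centre of its underside.
Things that resemble listed ones, but are neither listed nor needed, are in the scene too. Of the things that look like the dish, take the one that is farthest to the robot's left at the start.

How it is judged:
By the outcome, as a careful person would: the job done as asked, in the order asked, and still so for the second after the job is handed in, with the robot touching nothing.
It also fails if it takes over 64 s, if anything falls off the work surface, if the arm or the gripper's body presses on something with over 40 N, if the wrist force passes 120 N, or if a joint passes its speed limit or range.

## Working session

There is one attempt and no reset: what is moved stays moved. The work goes in short steps, Python scripts to look and compute and a tool call to move; the robot and the scene stay as the last step left them, time stands still between calls to the robot, and variables do not carry over. Pictures are saved under pics/ and viewed, about 8 in all and at most 12, crops included, and the job is handed in when it is done.

Besides the shell and the picture viewer there is one more tool, called after "Call:" by a JSON object that holds its "method" and its "body", one argument or row to a line. jog_arm: Moves the arm, as the interface text tells. Its arguments: {"type":"object","properties":{"plan":{"type":"array","items":{"type":"array"}},"hand":{"type":"number"},"grip_force":{"type":"number"}},"required":["plan"]}

```bash
mkdir -p pics; ls
cat > h.py <<'E'
from bench import *
import numpy as np, cv2
from scipy.spatial.transform import Rotation as R
def cal(n):
    c=get_calibration(n); o=np.array(c["orientation"])
    Rm=R.from_rotvec(o).as_matrix() if o.size==3 else o.reshape(3,3)
    return np.array(c["intrinsics"]),np.array(c["xyz"]),Rm
def ray(C,u,v,z):
    K,p,Rm=C; d=Rm@np.linalg.inv(K)@[u,v,1]; return p+d*(z-p[2])/d[2]
def proj(C,P):
    K,p,Rm=C; q=K@(Rm.T@(np.array(P)-p)); return q[:2]/q[2]
E
python3 - <<'E'
from h import *
print(get_obs())
for n in("scene","top"):
    print(n,get_calibration(n)); im=grab_frame(n); cv2.imwrite(f"pics/{n}0.png",im[:,:,::-1])
a=[cv2.imread(f"pics/{n}0.png") for n in("scene","top")]
cv2.imwrite("pics/s.png",cv2.resize(a[0],(800,600),interpolation=cv2.INTER_CUBIC))
cv2.imwrite("pics/t.png",cv2.resize(a[1],(800,600),interpolation=cv2.INTER_CUBIC))
E
```

```text
pics
{'clock': 0.0, 'joints': array([ 1.19288991,  0.47777222,  0.02234968,  1.55649311, -0.01148408,
        1.10930689, -0.08313348]), 'qvel': array([ 0.00010343, -0.00023145,  0.00080713, -0.00031989,  0.0005765 ,
       -0.00051166, -0.00029291]), 'tau': array([-3.87498221e-05, -5.96440673e+01,  1.60731085e+00, -2.81195712e+01,
        1.24438381e-02,  9.40502010e-03, -7.67038443e-06]), 'tcp_pos': array([ 0.17977341, -0.65012073,  0.30292691]), 'orientation': array([-3.11126174e+00, -4.22261760e-01,  6.32530585e-04]), 'contact_force': array([-0.27467079,  0.15310991, -0.55945189]), 'moment': array([ 0.02954071, -0.02155666,  0.05693714]), 'grip_width': 0.08531428263852152}
scene {'intrinsics': array([[423.34244073,   0.        , 247.47075931],
       [  0.        , 423.34244073, 186.4167105 ],
       [  0.        ,   0.        ,   1.        ]]), 'xyz': array([-0.20671887,  0.27996955,  0.88454084]), 'orientation': array([-1.36005262,  2.1738026 , -0.9097874 ])}
top {'intrinsics': array([[407.87412683,   0.        , 248.86094465],
       [  0.        , 407.87412683, 190.95705502],
       [  0.        ,   0.        ,   1.        ]]), 'xyz': array([ 0.49814374, -0.06805084,  1.21190985]), 'orientation': array([-2.15358103,  2.21168264, -0.07548136])}
```

View pics/t.png

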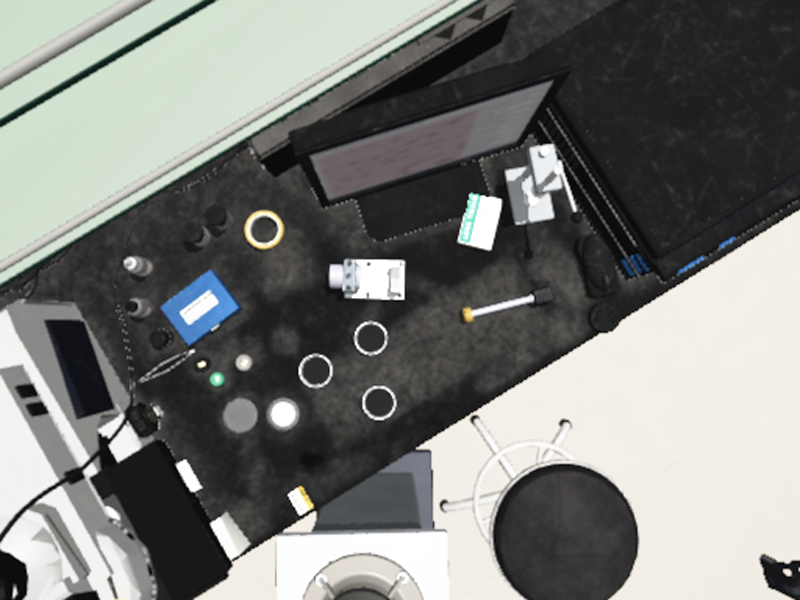

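View pics/s.png

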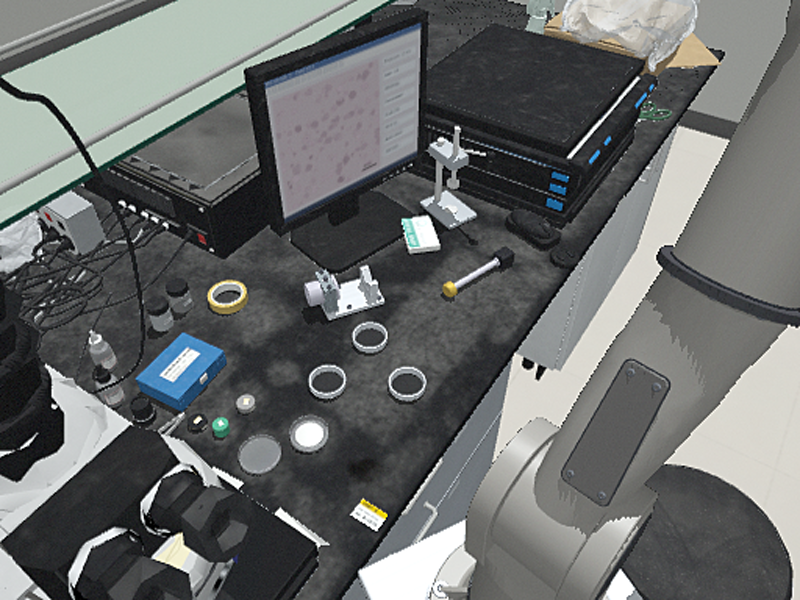

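Top view (800×600): the fixture lies at (330–405, 262–300) with its outlet to the left, the drift runs from its nose at (467,314) to its grip at (543,296), and the tape roll is at (264,229). Dish-like things are at (315,371), (370,338) and (379,403), all rings with a black floor. The discs at (240,415) and (283,413) have a grey and a white floor. I'll confirm the dish in an enlarged crop.

Run:
```python
from h import *
im=cv2.imread("pics/top0.png"); C=cal("top")
g=cv2.cvtColor(im,cv2.COLOR_BGR2GRAY); hsv=cv2.cvtColor(im,cv2.COLOR_BGR2HSV)
x0,y0=130,150
cr=cv2.resize(im[y0:y0+130,x0:x0+230],None,fx=3.4,fy=3.4,interpolation=cv2.INTER_CUBIC); cv2.imwrite("pics/c1.png",cr)
def comps(m,amin=15):
    n,l,s,c=cv2.connectedComponentsWithStats(m.astype(np.uint8))
    for i in range(1,n):
        x,y,w,h,a=s[i]
        if a>=amin and 100<x<380 and 120<y<300:
            cnt=np.argwhere(l==i)[:,::-1].astype(np.float32)
            (cx,cy),r=cv2.minEnclosingCircle(cnt)
            yield i,(x,y,w,h,a),(cx,cy,r),cnt
print("bright")
for i,s,(cx,cy,r),cnt in comps(g>120,40):
    P=ray(C,cx,cy,.016); print(s,np.round([cx,cy,r],1),P.round(4)[:2],"diam",(2*r*(1.21-.016)/407.9).round(4), cv2.minAreaRect(cnt))
print("yellow")
for i,s,(cx,cy,r),cnt in comps((hsv[:,:,1]>120)&(hsv[:,:,0]>10)&(hsv[:,:,0]<35)&(g>60),15):
    print(s,np.round([cx,cy,r],1),ray(C,*cnt.mean(0),.0146).round(4),cv2.minAreaRect(cnt))
```

```text
brightTraceback (most recent call last):
  File "<stdin>", line 16, in <module>
AttributeError: 'float' object has no attribute 'round'
```

View pics/c1.png

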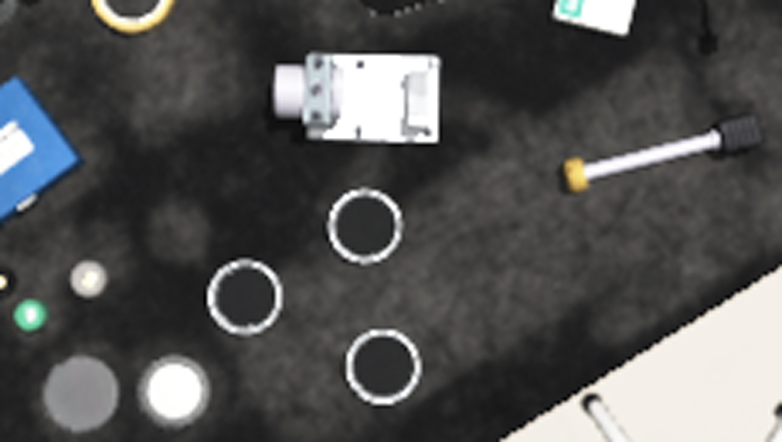

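The crop shows three aluminium rings with black floors, at (245,297), (365,226) and (383,366). The disc at (81,394) is solid grey and the one at (175,390) has a white floor, so neither fits. The dish is the leftmost ring, at (245,297). The drift's brass nose is at (576,173) and its black grip at (742,134).

```bash
cat > m.py <<'E'
from h import *
im=cv2.imread("pics/top0.png"); C=cal("top")
g=cv2.cvtColor(im,cv2.COLOR_BGR2GRAY); hsv=cv2.cvtColor(im,cv2.COLOR_BGR2HSV)
def comps(m,amin=15):
    n,l,s,c=cv2.connectedComponentsWithStats(m.astype(np.uint8))
    for i in range(1,n):
        x,y,w,h,a=s[i]
        if a>=amin and 100<x<380 and 120<y<270:
            cnt=np.argwhere(l==i)[:,::-1].astype(np.float32)
            (cx,cy),r=cv2.minEnclosingCircle(cnt)
            yield i,s[i].tolist(),(cx,cy,r),cnt
def rect(cnt): return [np.round(v,1) for v in cv2.minAreaRect(cnt)]
print("bright")
for i,s,(cx,cy,r),cnt in comps(g>120,40):
    P=ray(C,cx,cy,.016); print(s,np.round([cx,cy,r],1),P.round(4)[:2],"diam",round(2*(r+.5)*1.196/407.9,4),rect(cnt))
    if 210<cx<265 and 160<cy<200:
        rc=cv2.boxPoints(cv2.minAreaRect(cnt)); print("box",rc.round(1).tolist())
print("yellow")
for i,s,(cx,cy,r),cnt in comps((hsv[:,:,1]>120)&(hsv[:,:,0]>10)&(hsv[:,:,0]<35)&(g>60),15):
    print(s,ray(C,*cnt.mean(0),.0146).round(4),rect(cnt))
E
python3 m.py
```

```text
bright
[293, 123, 28, 37, 752] [307.2 141.1  19.1] [ 0.7285 -0.2418] diam 0.1152 [array([306.8, 141. ]), array([22.8, 34. ]), np.float64(13.4)]
[156, 134, 26, 26, 277] [168.6 146.4  12.6] [0.724  0.1694] diam 0.0771 [array([168.5, 146.5]), array([24., 24.]), np.float64(45.0)]
[124, 134, 388, 250, 40439] [317.5 258.5 230.1] [ 0.3832 -0.2591] diam 1.3522 [array([317.5, 258.5]), array([249., 387.]), np.float64(90.0)]
[211, 166, 49, 26, 1098] [235.2 178.5  26. ] [ 0.623  -0.0259] diam 0.1554 [array([235. , 178.5]), array([48., 25.]), np.float64(0.0)]
box [[211.0, 191.0], [211.0, 166.0], [259.0, 166.0], [259.0, 191.0]]
[104, 174, 48, 45, 1109] [127.5 196.5  23.5] [0.5783 0.2921] diam 0.1408 [array([128., 197.]), array([32. , 38.8]), np.float64(53.1)]
[296, 188, 46, 18, 234] [318.5 194.   23. ] [ 0.5707 -0.2693] diam 0.1381 [array([319.1, 196.7]), array([ 8.7, 46.1]), np.float64(77.9)]
[226, 205, 22, 23, 139] [237. 216.  11.] [ 0.5125 -0.0285] diam 0.0677 [array([237., 216.]), array([21.2, 21.2]), np.float64(45.0)]
[151, 227, 10, 10, 87] [155.5 231.5   5.1] [0.4737 0.2107] diam 0.0331 [array([155.5, 231.5]), array([9., 9.]), np.float64(90.0)]
[191, 226, 22, 23, 141] [201.6 237.   11.1] [0.4542 0.0761] diam 0.068 [array([201.5, 237. ]), array([22., 21.]), np.float64(90.0)]
[134, 238, 9, 9, 62] [138.2 242.1   4.3] [0.4441 0.2614] diam 0.0283 [array([138., 242.]), array([8., 8.]), np.float64(90.0)]
[232, 247, 22, 22, 141] [242.2 257.3  11.2] [ 0.3924 -0.0406] diam 0.0684 [array([242.5, 257.5]), array([21., 21.]), np.float64(90.0)]
[143, 255, 21, 22, 352] [153.5 265.5  10.8] [0.3755 0.2175] diam 0.0662 [array([153. , 265.5]), array([21., 20.]), np.float64(90.0)]
[171, 255, 20, 20, 311] [181.  264.5  10. ] [0.3764 0.1377] diam 0.0614 [array([180.5, 264.5]), array([19., 19.]), np.float64(90.0)]
yellow
[296, 197, 7, 10, 46] [ 0.5511 -0.2106  0.0146] [array([298.8, 201.2]), array([9.2, 5.1]), np.float64(71.6)]
```

Run:
```python
from h import *
C=cal("top")
for (u,v,z) in [(211,178.5,.042),(259.5,165.5,.01),(259.5,191.5,.01),(201.6,237,.016),(298.8,201.2,.0146)]: print(u,v,ray(C,u,v,z).round(4))
a,b=ray(C,259,178,.01),ray(C,211,178,.01); print("img -u dir deg",np.degrees(np.arctan2(*(b-a)[1::-1])))
o=get_obs(); T=R.from_rotvec(o["orientation"]).as_matrix(); K,p,Rm=cal("wrist")
print("cam in tool",T.T@(p-o["tcp_pos"]),"\n",T.T@Rm,"\n",K); print(T)
```

```text
211 178.5 [0.6221 0.043  0.042 ]
259.5 165.5 [ 0.6604 -0.0987  0.01  ]
259.5 191.5 [ 0.5831 -0.0965  0.01  ]
201.6 237 [0.4541 0.0763 0.016 ]
298.8 201.2 [ 0.5511 -0.2109  0.0146]
img -u dir deg 88.4577834585059
cam in tool [ 0.07215804  0.00075072 -0.06902652] 
 [[-7.60653174e-04 -9.59617971e-01 -2.81305476e-01]
 [ 9.99999607e-01 -6.01937277e-04 -6.50620275e-04]
 [ 4.55018657e-04 -2.81305860e-01  9.59618052e-01]] 
 [[291.09519714   0.         254.99421716]
 [  0.         291.09519714 193.14695376]
 [  0.           0.           1.        ]]
[[ 9.63809897e-01  2.66589944e-01 -5.33645196e-04]
 [ 2.66590453e-01 -9.63808753e-01  1.48942480e-03]
 [-1.17266236e-04 -1.57778708e-03 -9.99998748e-01]]
```

Call:
{"method": "jog_arm", "body": {
  "plan": [
    [[2.3,4.2,0],0.09],
    [[2.3,4.2,0],0.09],
    [[2.3,4.2,0],0.09],
    [[2.3,4.2,0],0.09],
    [[2.3,4.2,0],0.09],
    [[2.3,4.2,0],0.09],
    [[2.3,4.2,0],0.09],
    [[2.3,4.2,0],0.09],
    [[2.3,4.2,0],0.09],
    [[2.3,4.2,0],0.09],
    [[2.3,4.2,0],0.09],
    [[2.3,4.2,0],0.09]
  ]
}}

```text
clock: 1.3
tcp_pos: [0.4563, -0.1448, 0.3039]
orientation: [2.449, 1.967, -0.0]
contact_force: [1.0, -1.0, 0.0]
grip_width: 0.0855
```

Call:
{"method": "jog_arm", "body": {
  "plan": [
    [[2.3,4.2,0],0.09],
    [[2.3,4.2,0],0.09],
    [[2.3,4.2,0],0.05],
    [[0,0,0],0],
    [[0,0,0],0]
  ]
}}

```text
clock: 1.8
tcp_pos: [0.5249, -0.0195, 0.3034]
orientation: [-2.208, -2.233, 0.001]
contact_force: [-0.0, -1.6, 0.5]
grip_width: 0.0854
```

```bash
cat > snap.py <<'E'
from h import *
import sys,pickle
n=sys.argv[1]; k=sys.argv[2]
o=get_obs(); C=cal(n); im=grab_frame(n)
cv2.imwrite(f"pics/{k}.png",im[:,:,::-1]); pickle.dump((C,o),open(f"{k}.pkl","wb"))
cv2.imwrite(f"pics/{k}_b.png",cv2.resize(im[:,:,::-1],(800,600),interpolation=cv2.INTER_CUBIC))
T=R.from_rotvec(o["orientation"]).as_matrix()
print(o["clock"],o["tcp_pos"].round(4),"xyaw",np.degrees(np.arctan2(T[1,0],T[0,0])).round(2),o["joints"].round(3),o["contact_force"].round(1),o["grip_width"])
E
python3 snap.py wrist w1
```

```text
1.8 [ 0.5249 -0.0195  0.3034] xyaw 90.66 [ 0.403  0.285 -0.575  1.88   0.179  1.028 -0.236] [-0.  -1.6  0.5] 0.08544557923773942
```

View pics/w1_b.png

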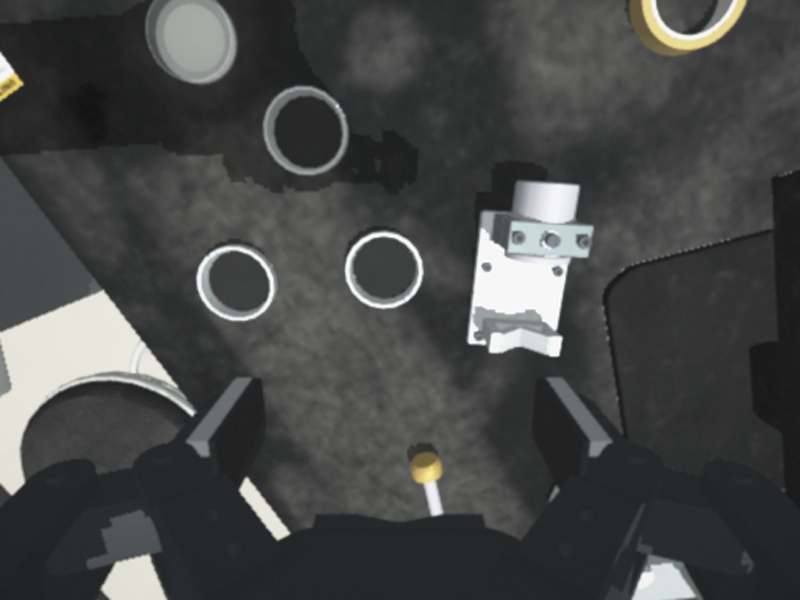

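The wrist view (800×600) shows the target dish at (306,131), the mould outlet at (547,185), the clamp screws at about (550,240), the V rest at (525,340) and the drift nose at (427,466). I'll enlarge the fixture.

Run:
```python
from h import *
import pickle
C,o=pickle.load(open("w1.pkl","rb")); im=cv2.imread("pics/w1.png")
x0,y0=290,105; cr=cv2.resize(im[y0:y0+130,x0:x0+100],None,fx=4.6,fy=4.6,interpolation=cv2.INTER_CUBIC)
cv2.imwrite("pics/c2.png",cr)
g=cv2.cvtColor(im,cv2.COLOR_BGR2GRAY)
sub=g[45:120,160:232]; m=(sub>95).astype(np.uint8)
n,l,s,c=cv2.connectedComponentsWithStats(m); 
for i in range(1,n):
    if s[i][4]>80:
        p=np.argwhere(l==i)[:,::-1].astype(np.float32)+[160,45]; h=cv2.convexHull(p.astype(np.float32))
        e=cv2.fitEllipse(h); W=np.array([ray(C,u,v,.016)[:2] for u,v in h[:,0]]).astype(np.float32)
        (cx,cy),r=cv2.minEnclosingCircle(W); print(s[i],e,"world",ray(C,*e[0],.016),cx,cy,2*r)
```

```text
[  8  10  55  57 811] ((195.12217712402344, 83.12714385986328), (53.50360107421875, 58.02413558959961), 155.982177734375) world [0.45540605 0.07825419 0.016     ] 0.4553370177745819 0.07750548422336578 0.06277493387460709
```

View pics/c2.png

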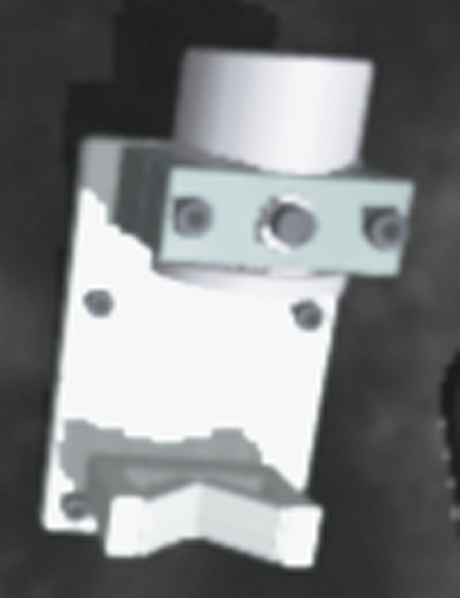

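Run:
```python
from h import *
import pickle
C,o=pickle.load(open("w1.pkl","rb"))
f=lambda u,v:(u/4.6+290-.4,v/4.6+105-.4)
def P(n,u,v,z): p=ray(C,*f(u,v),z); print(n,p.round(4)); return p
a=P("plate x0 y37",82,138,.01); b=P("plate x-112 y37",43,529,.01)
print("len",np.linalg.norm(a-b)); d=(a-b)/np.linalg.norm(a-b); yaw=np.degrees(np.arctan2(d[1],d[0])); print("yaw",yaw)
r1=P("plate right",333,293,.01); r2=P("right2",306,480,.01)
n=np.array([d[1],-d[0],0]); print("width",(r1-a)@n,(r2-a)@n, "yaw right",np.degrees(np.arctan2(*(r1-r2)[1::-1])))
O=a+n*.037; O[2]=0; print("origin",O, "from far", b+n*.037+d*.112)
loc=lambda p:np.array([(p-O)@d,-(p-O)@n,p[2]]).round(4)
print("plate screws",loc(P("s",98,302,.012)),loc(P("s",308,315,.012)))
for nm,u,v in[("clampL",193,217),("clampC",292,222),("clampR",388,230)]: print(loc(P(nm,u,v,.074)))
for nm,u,v in[("topblockTL",172,167),("TR",412,183),("BL",157,262),("BR",400,275)]: print(nm,loc(P(nm,u,v,.070)))
print("outlet top",loc(P("o",278,53,.0635)))
# mould axis: silhouette rays in the local lateral plane
K,p,Rm=C
for nm,u,v in[("L",180,90),("R",368,100)]:
    q=Rm@np.linalg.inv(K)@[*f(u,v),1]; 
    pl=np.array([-(p-O)@n,p[2]]); ql=np.array([-q@n,q[2]]); ql/=np.linalg.norm(ql)
    c=np.array([0,.042])-pl; print(nm,"dist of nominal axis from tangent ray",round(float(c[0]*ql[1]-c[1]*ql[0]),4),"expect +-.0215")
```

```text
plate x0 y37 [0.5891 0.021  0.01  ]
plate x-112 y37 [ 0.5846 -0.0905  0.01  ]
len 0.1115708519010444
yaw 87.70238511636036
plate right [ 0.6606 -0.0202  0.01  ]
right2 [ 0.6591 -0.0746  0.01  ]
width 0.0731569185560551 0.07379918521075292 yaw right 88.37796297638941
origin [0.62604725 0.01949305 0.        ] from far [0.62606445 0.01992185 0.01      ]
s [ 0.5958 -0.023   0.012 ]
s [ 0.6537 -0.026   0.012 ]
plate screws [-0.0437  0.0285  0.012 ] [-0.0443 -0.0295  0.012 ]
clampL [0.6036 0.0093 0.074 ]
[-0.0111  0.022   0.074 ]
clampC [0.6258 0.0084 0.074 ]
[-0.0111 -0.0001  0.074 ]
clampR [0.6474 0.0069 0.074 ]
[-0.0118 -0.0218  0.074 ]
topblockTL [0.599  0.0198 0.07  ]
topblockTL [-0.0007  0.027   0.07  ]
TR [0.6531 0.0169 0.07  ]
TR [-0.0015 -0.0271  0.07  ]
BL [ 0.5973 -0.0016  0.07  ]
BL [-0.0223  0.0279  0.07  ]
BR [ 0.653 -0.004  0.07 ]
BR [-0.0224 -0.0279  0.07  ]
o [0.6222 0.0446 0.0635]
outlet top [0.0249 0.0048 0.0635]
L dist of nominal axis from tangent ray 0.0198 expect +-.0215
R dist of nominal axis from tangent ray -0.0234 expect +-.0215
```

Call:
{"method": "jog_arm", "body": {
  "plan": [
    [[-1.4,1.95,-3.6],-0.011],
    [[-1.4,1.95,-3.6],-0.011],
    [[-1.4,1.95,-3.6],-0.011],
    [[-1.4,1.95,-3.6],-0.011],
    [[-1.4,1.95,-3.6],-0.013],
    [[0,0,-1.5],0],
    [[0,0,-1.5],0],
    [[0,0,-1.0],0],
    [[0,0,-0.6],0],
    [[0,0,-0.3],0],
    [[0,0,0],0]
  ]
}}

```text
clock: 2.95
tcp_pos: [0.4551, 0.0765, 0.075]
orientation: [2.275, 2.166, 0.0]
contact_force: [0.4, 0.1, 0.0]
grip_width: 0.0856
```

Call:
{"method": "jog_arm", "body": {
  "plan": [
    [[0,0,0],0],
    [[0,0,0],0],
    [[0,0,0],0],
    [[0,0,0],0],
    [[0,0,0],0],
    [[0,0,0],0],
    [[0,0,0],0]
  ],
  "hand": 5.5,
  "grip_force": 25
}}

```text
clock: 3.65
tcp_pos: [0.4553, 0.0769, 0.0759]
orientation: [2.274, 2.166, 0.001]
contact_force: [-1.9, -0.7, 8.7]
grip_width: 0.0604
```

```bash
python3 snap.py wrist w2
```

```text
3.65 [0.4553 0.0769 0.0759] xyaw 87.22 [ 0.063  0.542 -0.44   2.187  0.476  0.503 -0.794] [-1.9 -0.7  8.7] 0.06039269553354374
```

View pics/w2_b.png

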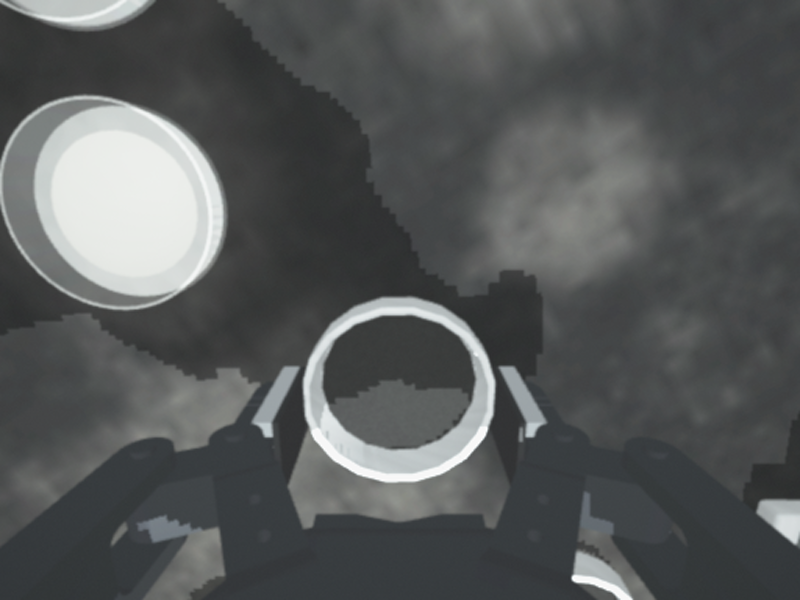

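The dish sits between both pads at (400,388). The fingertips press lightly on the bench (8.7 N up). I'll lift it, carry it across and check.

Call:
{"method": "jog_arm", "body": {
  "plan": [
    [[0,0,0.7],0],
    [[0,0,0.8],0],
    [[2.0,0.1,0],0],
    [[4,0.3,0],0],
    [[4,0.3,0],0],
    [[4,0.3,0],0],
    [[2.3,0.2,0],0],
    [[1.0,0,0],0],
    [[0,0,0],0]
  ]
}}

```text
clock: 4.6
tcp_pos: [0.6285, 0.0887, 0.0901]
orientation: [-2.275, -2.167, -0.001]
contact_force: [-0.8, -0.3, -1.1]
grip_width: 0.0598
```

```bash
python3 snap.py wrist w3
python3 - <<'E'
from h import *
import pickle
C,o=pickle.load(open("w3.pkl","rb")); print(proj(C,[.628,.0626,.016])*1.5625, proj(C,[.6272,.0446,.0635])*1.5625)
E
```

```text
4.6 [0.6285 0.0887 0.0901] xyaw 87.21 [ 0.089  0.713 -0.455  1.772  0.431  0.757 -0.636] [-0.8 -0.3 -1.1] 0.05984975695654351
[398.28774482 448.18740119] [398.50242906 608.23428484]
```

View pics/w3_b.png

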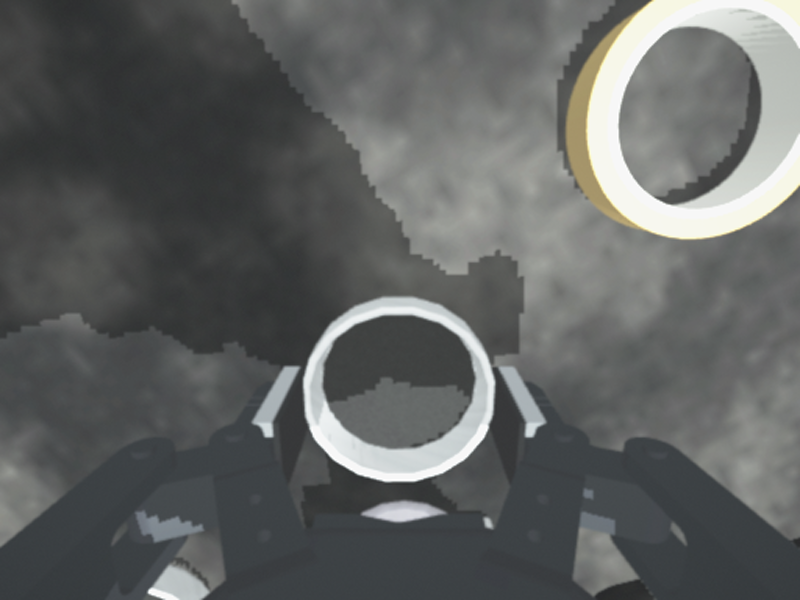

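The dish is held level at (400,388) and the mould's outlet edge is just visible at (405,510). I'll lower it, slide it under the outlet and release.

Call:
{"method": "jog_arm", "body": {
  "plan": [
    [[0,0,-0.7],0],
    [[0,0,-0.6],0],
    [[0,-0.3,0],0],
    [[0,-0.7,0],0],
    [[0,-0.7,0],0],
    [[0,-0.7,0],0],
    [[0,-0.3,0],0],
    [[0,0,0],0],
    [[0,0,-0.1],0],
    [[0,0,0],0]
  ]
}}

```text
clock: 5.65
tcp_pos: [0.628, 0.0622, 0.0761]
orientation: [2.274, 2.168, 0.0]
contact_force: [-0.3, -1.1, 0.5]
grip_width: 0.0603
```

Call:
{"method": "jog_arm", "body": {
  "plan": [
    [[0,0,0],0],
    [[0,0,0],0],
    [[0,0,0.2],0],
    [[0,0,0.2],0],
    [[0,0,1],0],
    [[0,0,2],0],
    [[0,0,3],0],
    [[0,0,4],0],
    [[0,0,4],0]
  ],
  "hand": 7.8
}}

```text
clock: 6.55
tcp_pos: [0.6276, 0.062, 0.2218]
orientation: [-2.274, -2.168, 0.0]
contact_force: [1.6, 1.0, -0.2]
grip_width: 0.0783
```

Call:
{"method": "jog_arm", "body": {
  "plan": [
    [[-0.5,-2,3],0],
    [[-0.5,-4,3],0],
    [[-0.5,-4,2],0],
    [[-0.5,-3,0],0],
    [[0,0,0],0]
  ]
}}

```text
clock: 7.05
tcp_pos: [0.6074, -0.0743, 0.3012]
orientation: [2.28, 2.156, -0.003]
contact_force: [-0.1, -0.6, 0.2]
grip_width: 0.0781
```

```bash
python3 snap.py wrist w4
```

```text
7.05 [ 0.6074 -0.0743  0.3012] xyaw 86.77 [ 0.422  0.428 -0.536  1.688  0.246  1.091 -0.244] [-0.1 -0.6  0.2] 0.07809828746899103
```

Call:
{"method": "jog_arm", "body": {
  "plan": [
    [[-0.5,-4,0],0],
    [[-0.5,-4,0],0],
    [[-0.5,-4,0],0],
    [[-0.5,-4,0],0],
    [[-0.5,-4,0],0],
    [[0,-2,0],0],
    [[0,0,0],0]
  ]
}}

```text
clock: 7.8
tcp_pos: [0.5826, -0.2905, 0.2994]
orientation: [2.278, 2.163, -0.001]
contact_force: [-0.3, 0.1, -0.7]
grip_width: 0.0782
```

```bash
python3 snap.py wrist w5
python3 - <<'E'
import cv2,numpy as np
a,b=cv2.imread("pics/w4.png"),cv2.imread("pics/w5.png")
cv2.imwrite("pics/c3.png",np.hstack([cv2.resize(a[0:230,180:365],None,fx=2.15,fy=2.15,interpolation=cv2.INTER_CUBIC),cv2.resize(b[60:290,180:365],None,fx=2.15,fy=2.15,interpolation=cv2.INTER_CUBIC)]))
E
```

```text
7.8 [ 0.5826 -0.2905  0.2994] xyaw 87.02 [ 0.704  0.484 -0.471  1.595  0.238  1.12   0.123] [-0.3  0.1 -0.7] 0.07823496642392669
```

View pics/c3.png

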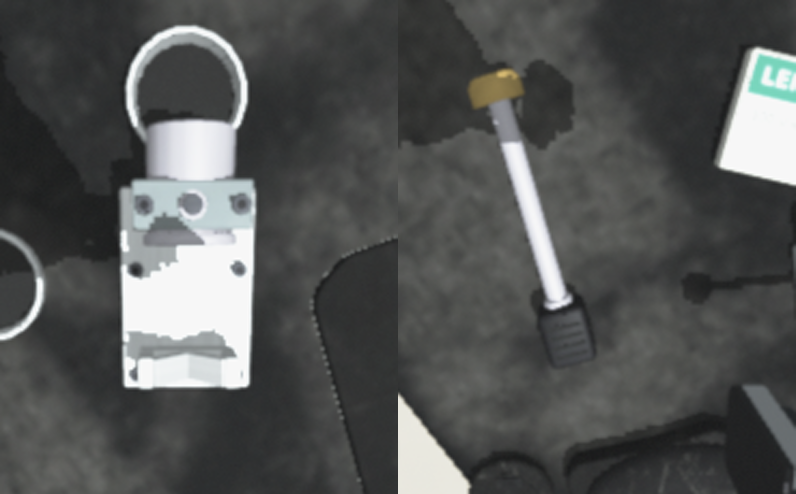

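Left crop: the dish rim at (187,85) stands under the mould outlet, which ends at row ~122. Right crop: the drift's nose is at (497,90), its shank runs to (557,298), and the grip ends at (575,362).

Run:
```python
from h import *
import pickle
C,o=pickle.load(open("w4.pkl","rb")); s=2.15
f=lambda u,v:(u/s+180-.27,v/s-.27)
P=lambda u,v,z:ray(C,*f(u,v),z)
bl,br,tl,rt=P(124,387,.01),P(248.5,386.5,.01),P(121,188,.01),P(254.5,225,.01)
print("corners",bl.round(4),br.round(4),tl.round(4)); ang=lambda a,b:np.degrees(np.arctan2(*(b-a)[1::-1])).round(2)
print("yaw left",ang(bl,tl),"right",ang(br,rt),"bottom",ang(bl,br)+90,"wid",np.linalg.norm(bl-br),"len",np.linalg.norm(bl-tl))
for n,u,v,z in[("screwL",143,205,.074),("screwC",192,205,.074),("screwR",241,204,.074),("pl",136,270,.012),("pr",238,268,.012),("blkBL",133,229,.07),("blkBR",253,226,.07),("blkTL",134,181,.07),("blkTR",253,181,.07),("mouldTL",148,122,.042),("mouldTR",234,121,.042),("Vapex",187.5,363,.035)]: print(n,P(u,v,z).round(4))
im=cv2.imread("pics/w4.png"); g=cv2.cvtColor(im,cv2.COLOR_BGR2GRAY)
# dish: top rim outer edge points by eye
for n,u,v in[("dT",187,26),("dL",126,88),("dR",248,88)]: print(n,P(u,v,.016).round(4))
C,o=pickle.load(open("w5.pkl","rb")); f=lambda u,v:((u-397.75)/s+180-.27,v/s+60-.27)
im=cv2.imread("pics/w5.png"); hsv=cv2.cvtColor(im,cv2.COLOR_BGR2HSV); g=hsv[:,:,2]
m=np.zeros(g.shape,np.uint8); m[120:200,225:265]=(g[120:200,225:265]>150)
n,l,st,c=cv2.connectedComponentsWithStats(m); i=1+np.argmax(st[1:,4]); p=np.argwhere(l==i)[:,::-1].astype(np.float32)
W=np.array([ray(C,u,v,.0146+.003)[:2] for u,v in p]).astype(np.float32); vx,vy,x,y=cv2.fitLine(W,cv2.DIST_L2,0,.01,.01).ravel()
print("shank n",len(p),"dir",np.degrees(np.arctan2(vy,vx)),x,y)
for n,u,v,z in[("nose edge L",468,84,.0146),("nose edge R",520,70,.0146),("gripfrontL",537,312,.029),("gripfrontR",582,297,.029),("gripbackL",554,368,.029),("gripbackR",596,357,.029),("ferr",557,298,.02)]: print(n,P(u,v,z).round(4))
```

```text
corners [ 0.5852 -0.0907  0.01  ] [ 0.6587 -0.0946  0.01  ] [0.5918 0.0199 0.01  ]
yaw left 86.59 right 86.92 bottom 86.96 wid 0.07366516384450403 len 0.11085561128760836
screwL [0.6047 0.0081 0.074 ]
screwC [0.6267 0.0068 0.074 ]
screwR [0.6486 0.006  0.074 ]
pl [ 0.597  -0.0236  0.012 ]
pr [ 0.6539 -0.0258  0.012 ]
blkBL [ 0.5994 -0.0019  0.07  ]
blkBR [ 0.6544 -0.0038  0.07  ]
blkTL [0.6013 0.0187 0.07  ]
blkTR [0.6547 0.0156 0.07  ]
mouldTL [0.6088 0.0469 0.042 ]
mouldTR [0.65   0.0449 0.042 ]
Vapex [ 0.6226 -0.0732  0.035 ]
dT [0.6307 0.0934 0.016 ]
dL [0.5983 0.0673 0.016 ]
dR [0.6605 0.0638 0.016 ]
shank n 753 dir -76.828064 0.5690879 -0.28247836
nose edge L [ 0.5382 -0.207   0.0146]
nose edge R [ 0.5667 -0.2014  0.0146]
gripfrontL [ 0.568  -0.3333  0.029 ]
gripfrontR [ 0.5941 -0.3256  0.029 ]
gripbackL [ 0.5758 -0.3684  0.029 ]
gripbackR [ 0.6007 -0.3627  0.029 ]
ferr [ 0.5797 -0.3283  0.02  ]
```

Call:
{"method": "jog_arm", "body": {
  "plan": [
    [[-0.5,1.1,-3],0.06],
    [[-0.5,1.1,-3.5],0.06],
    [[-0.5,1.1,-3.5],0.06],
    [[-0.5,1.1,-3.5],0.06],
    [[-0.44,0.94,-3.5],0.042],
    [[0,0,-2],0],
    [[0,0,-1.5],0],
    [[0,0,-1],0],
    [[0,0,-0.5],0],
    [[0,0,0],0]
  ],
  "hand": 5
}}

```text
clock: 8.85
tcp_pos: [0.5589, -0.2342, 0.0799]
orientation: [1.947, 2.466, 0.0]
contact_force: [-0.7, -0.6, -0.7]
grip_width: 0.0501
```

```bash
python3 snap.py wrist w6
```

```text
8.85 [ 0.5589 -0.2342  0.0799] xyaw 103.42 [ 0.626  0.693 -0.447  1.846  0.442  0.701  0.16 ] [-0.7 -0.6 -0.7] 0.050133603915102604
```

View pics/w6_b.png

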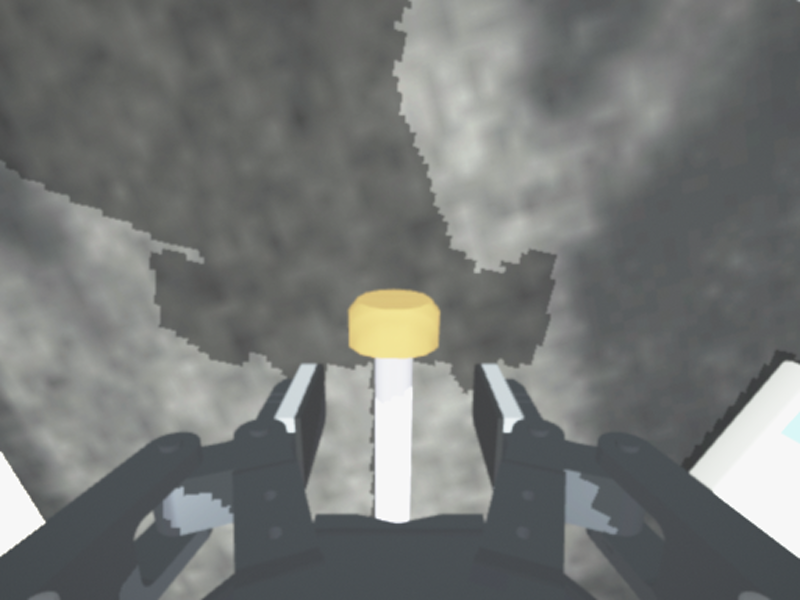

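The drift is straight between the pads, its nose at (394,325) and its shank at column 394. I'll shift a little, close and lift.

Call:
{"method": "jog_arm", "body": {
  "plan": [
    [[-0.1,-0.2,-0.15],0],
    [[0,0,0],0]
  ]
}}

```text
clock: 9.1
tcp_pos: [0.5577, -0.2372, 0.0788]
orientation: [1.947, 2.464, -0.0]
contact_force: [-0.9, 0.1, -0.2]
grip_width: 0.0496
```

Call:
{"method": "jog_arm", "body": {
  "plan": [
    [[0,0,0],0],
    [[0,0,0],0],
    [[0,0,0],0],
    [[0,0,0],0],
    [[0,0,0],0],
    [[0,0,0],0],
    [[0,0,0],0],
    [[0,0,0],0]
  ],
  "hand": 0.6,
  "grip_force": 70
}}

```text
clock: 9.9
tcp_pos: [0.5577, -0.2365, 0.0786]
orientation: [1.947, 2.465, 0.0]
contact_force: [-1.9, -0.0, 4.6]
grip_width: 0.0094
```

Call:
{"method": "jog_arm", "body": {
  "plan": [
    [[0,0,0.5],0],
    [[0,0,1],0],
    [[0,0,2],0],
    [[0,0,2.5],0],
    [[0,0,1],0],
    [[0,0,0],0]
  ]
}}

```text
clock: 10.5
tcp_pos: [0.5584, -0.2367, 0.15]
orientation: [1.945, 2.463, 0.002]
contact_force: [0.3, -0.2, -2.6]
grip_width: 0.009
```

```bash
python3 snap.py wrist w7; python3 snap.py scene s7
python3 - <<'E'
import cv2,numpy as np
a,b=cv2.imread("pics/w7.png"),cv2.imread("pics/s7.png")
c=cv2.resize(a[160:370,150:360],(400,400),interpolation=cv2.INTER_CUBIC); d=cv2.resize(b[120:240,220:340],(400,400),interpolation=cv2.INTER_CUBIC)
cv2.imwrite("pics/c7.png",np.hstack([c,d]))
E
```

```text
10.5 [ 0.5584 -0.2367  0.15  ] xyaw 103.4 [ 0.669  0.596 -0.498  1.821  0.378  0.816  0.216] [ 0.3 -0.2 -2.6] 0.008982020170612165
10.55 [ 0.5576 -0.2366  0.1486] xyaw 103.4 [ 0.669  0.598 -0.497  1.822  0.378  0.816  0.215] [-0.3 -0.5 -2.5] 0.009089123204888194
```

View pics/c7.png

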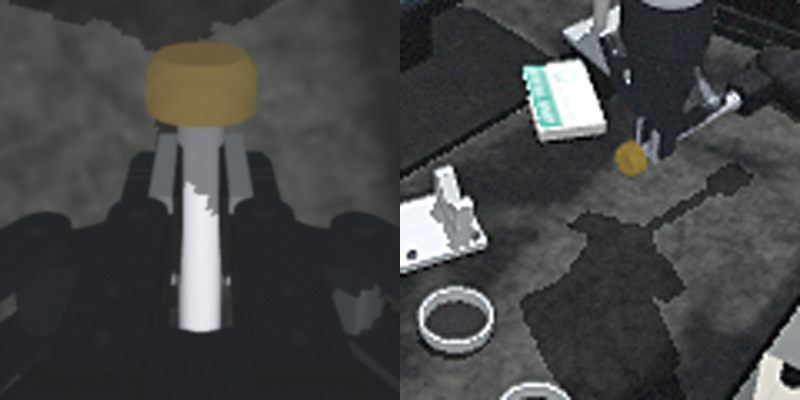

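The drift is held; the nose centre is at (202,85) in the left crop and it looks level. Next, the target.

Run:
```python
from h import *
import pickle
C,o=pickle.load(open("w7.pkl","rb")); T=R.from_rotvec(o["orientation"]).as_matrix(); t=o["tcp_pos"]
f=lambda u,v:(u/1.905+150-.25,v/1.905+160-.25)
loc=lambda p:(T.T@(p-t)*1000).round(1)
za=t[2]-.064
for n,u,v in[("face centre",202,54),("face top",202,65),("noseL",146,85),("noseR",257,85),("shank near nose",203,135),("shank far",200,325)]: 
    print(n,loc(ray(C,*f(u,v),za+ (.012 if n=="face top" else .006 if "shank" in n else 0))))
y=np.radians(86.9); d=np.array([np.cos(y),np.sin(y)]); O=np.array([.6273,.0190])
print("turn",y-np.arctan2(T[1,0],T[0,0]))
for nx in(-.060,-.033,-.026):
    print(nx,"tcp",(O+d*(nx-.0376)).round(4))
```

```text
face centre [34.2  1.1 63.9]
face top [34.9  1.1 51.9]
noseL [ 26.1 -13.   63.9]
noseR [26.1 15.  64. ]
shank near nose [15.1  1.4 58. ]
shank far [-41.9   0.6  58.1]
turn -0.28793183199771466
-0.06 tcp [ 0.622  -0.0785]
-0.033 tcp [ 0.6235 -0.0515]
-0.026 tcp [ 0.6239 -0.0445]
```

Call:
{"method": "jog_arm", "body": {
  "plan": [
    [[0.6,2,0],-0.03],
    [[1.1,3.2,0],-0.05],
    [[1.2,3.5,0],-0.05],
    [[1.2,3.5,0],-0.05],
    [[1.2,3.2,0],-0.05],
    [[0.9,2.1,0],-0.044],
    [[0.25,0.97,0],0],
    [[0,0,0],0],
    [[0,0,-1.5],0],
    [[0,0,-1.2],0],
    [[0,0,0],0],
    [[0,0,0],0]
  ]
}}

```text
clock: 11.8
tcp_pos: [0.6213, -0.053, 0.1203]
orientation: [-2.266, -2.174, 0.002]
contact_force: [-0.1, 1.5, -1.9]
grip_width: 0.009
```

```bash
python3 snap.py wrist w8; python3 snap.py scene s8;  python3 - <<'E'
import cv2,numpy as np
a,b=cv2.imread("pics/w8.png"),cv2.imread("pics/s8.png")
c=cv2.resize(a[130:340,150:360],(400,400),interpolation=cv2.INTER_CUBIC); d=cv2.resize(b[130:220,190:280],(400,400),interpolation=cv2.INTER_CUBIC)
cv2.imwrite("pics/c8.png",np.hstack([c,d]))
E
```

```text
11.8 [ 0.6213 -0.053   0.1203] xyaw 87.63 [ 0.295  0.649 -0.424  1.791  0.361  0.781 -0.354] [-0.1  1.5 -1.9] 0.008968001139916767
11.85 [ 0.6219 -0.0526  0.121 ] xyaw 87.65 [ 0.295  0.648 -0.425  1.791  0.361  0.781 -0.354] [ 0.7 -0.6 -2.3] 0.00937560365307929
```

View pics/c8.png

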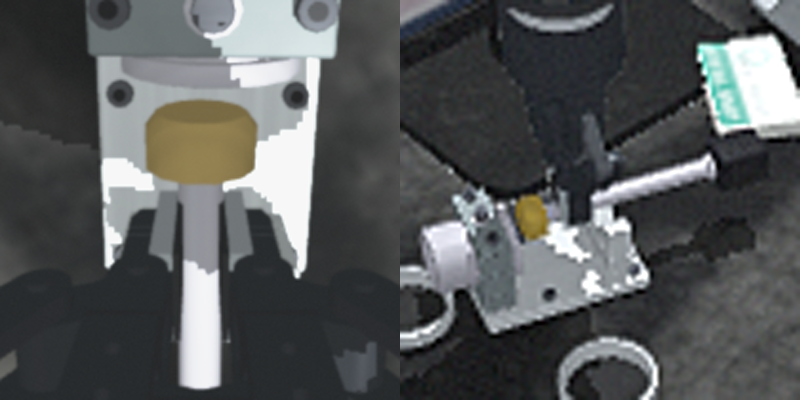

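The left crop shows the nose at column 201, the mould flange at columns 122–305 and the centre screw at 216. I'll work out the lateral offset.

Run:
```python
from h import *
import pickle
C,o=pickle.load(open("w8.pkl","rb")); t=o["tcp_pos"]
f=lambda u,v:(u/1.905+150-.25,v/1.905+130-.25)
y=np.radians(86.9); d=np.array([np.cos(y),np.sin(y)]); n=np.array([d[1],-d[0]]); O=np.array([.6273,.0190])
za=t[2]-.064
def P(nm,u,v,z): p=ray(C,*f(u,v),z); q=p[:2]-O; print(nm,"x_f %.1f  right %.1f"%(q@d*1000,q@n*1000))
P("screw C",216,14,.075);P("screwL",110,11,.075);P("screwR",317,10,.075);P("plateL",120,95,.012);P("plateR",295,96,.012)
P("flange L",122,66,.042);P("flange R",306,72,.042);P("flange low edge",213,86,.066)
P("plate edge L",97,60,.01);P("plate edge R",320,60,.01);P("plate edge L2",107,260,.01);P("plate edge R2",300,270,.01)
print("axis z",za)
P("nose L",146,135,za);P("nose R",257,135,za);P("nose face c",202,112,za);P("face top",202,123,za+.012);P("shank front",202,195,za+.006);P("shank back",200,375,za+.006)
```

```text
screw C x_f -12.1  right 1.2
screwL x_f -11.7  right -20.4
screwR x_f -11.0  right 21.6
plateL x_f -44.7  right -28.2
plateR x_f -44.3  right 29.3
flange L x_f -29.3  right -23.0
flange R x_f -30.3  right 26.6
flange low edge x_f -29.1  right 1.1
plate edge L x_f -33.5  right -35.7
plate edge R x_f -32.6  right 37.1
plate edge L2 x_f -106.9  right -35.0
plate edge R2 x_f -110.1  right 35.4
axis z 0.056277470437755564
nose L x_f -44.1  right -15.4
nose R x_f -43.7  right 12.6
nose face c x_f -37.9  right -1.3
face top x_f -37.2  right -1.3
shank front x_f -57.6  right -1.1
shank back x_f -111.5  right -0.9
```

Call:
{"method": "jog_arm", "body": {
  "plan": [
    [[0.21,0.1,0],0],
    [[0,0,-0.8],0],
    [[0,0,-0.7],0],
    [[0,0,0],0]
  ]
}}

```text
clock: 12.3
tcp_pos: [0.6233, -0.0508, 0.1048]
orientation: [-2.264, -2.176, 0.003]
contact_force: [-0.8, -0.2, -2.2]
grip_width: 0.0092
```

Call:
{"method": "jog_arm", "body": {
  "plan": [
    [[0.02,0.3,0],0],
    [[0.02,0.4,0],0],
    [[0.02,0.35,0],0],
    [[0,0,0],0],
    [[0,0,0],0]
  ]
}}

```text
clock: 12.8
tcp_pos: [0.6248, -0.0401, 0.1064]
orientation: [2.265, 2.177, 0.0]
contact_force: [-0.2, -0.1, -2.3]
grip_width: 0.0091
```

```bash
python3 snap.py wrist w9; python3 snap.py scene s9;  python3 - <<'E'
import cv2,numpy as np
a,b=cv2.imread("pics/w9.png"),cv2.imread("pics/s9.png")
c=cv2.resize(a[130:340,150:360],(400,400),interpolation=cv2.INTER_CUBIC); d=cv2.resize(b[130:220,190:280],(400,400),interpolation=cv2.INTER_CUBIC)
cv2.imwrite("pics/c9.png",np.hstack([c,d]))
E
```

```text
12.8 [ 0.6248 -0.0401  0.1064] xyaw 87.73 [ 0.268  0.67  -0.416  1.791  0.373  0.758 -0.382] [-0.2 -0.1 -2.3] 0.009074579839335148
12.85 [ 0.6248 -0.0403  0.1064] xyaw 87.71 [ 0.268  0.67  -0.416  1.791  0.374  0.758 -0.382] [ 0.2  0.5 -2.4] 0.009076562303667362
```

View pics/c9.png

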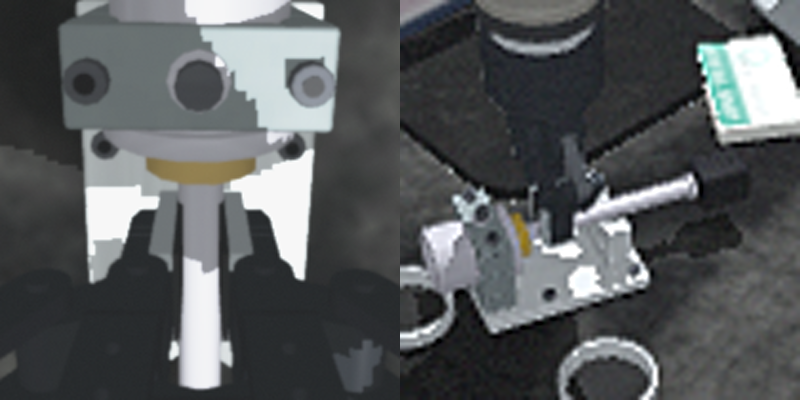

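The nose is inside the flange at (201,165), on the bore axis (screw column 199), with no contact force. That was picture 12, so I work from numbers from here. I'll release the drift into the V.

Call:
{"method": "jog_arm", "body": {
  "plan": [
    [[0,0,-0.15],0],
    [[0,0,-0.1],0],
    [[0,0,0],0]
  ]
}}

```text
clock: 13.2
tcp_pos: [0.6248, -0.0405, 0.1044]
orientation: [2.266, 2.176, -0.0]
contact_force: [-2.6, -0.5, 6.0]
grip_width: 0.0092
```

Call:
{"method": "jog_arm", "body": {
  "plan": [
    [[0,0,0],0],
    [[0,0,0],0],
    [[0,0,0],0],
    [[0,0,0],0],
    [[0,0,0],0]
  ],
  "hand": 3.2
}}

```text
clock: 13.7
tcp_pos: [0.6248, -0.0403, 0.1037]
orientation: [-2.265, -2.177, -0.0]
contact_force: [1.1, 0.6, 0.1]
grip_width: 0.0317
```

Call:
{"method": "jog_arm", "body": {
  "plan": [
    [[0,0,0.5],0],
    [[0,0,1.5],0],
    [[0,0,3],0],
    [[0,-1,4],0],
    [[0,-4,3],0],
    [[0,-4,2],0],
    [[0,-4,2],0],
    [[0,-4,1],0],
    [[0,0,0],0]
  ]
}}

```text
clock: 14.6
tcp_pos: [0.6243, -0.2189, 0.2769]
orientation: [2.272, 2.16, -0.002]
contact_force: [0.5, -0.5, -0.3]
grip_width: 0.0318
```

```bash
python3 snap.py wrist w10
python3 - <<'E'
from h import *
import pickle
C,o=pickle.load(open("w10.pkl","rb")); im=cv2.imread("pics/w10.png"); hsv=cv2.cvtColor(im,cv2.COLOR_BGR2HSV)
y=np.radians(86.9); d=np.array([np.cos(y),np.sin(y)]); n=np.array([d[1],-d[0]]); O=np.array([.6273,.0190])+n*.0008
W=lambda xf,r,z:np.array([*(O+d*xf+n*r),z])
loc=lambda p:(np.array([(p[:2]-O)@d,(p[:2]-O)@n])*1000).round(1)
for nm,P in[("tail exp",W(-.196,0,.054)),("ferrule",W(-.158,0,.048)),("vrest",W(-.095,0,.045)),("mouth",W(-.03,0,.066))]: print(nm,proj(C,P).round(1))
# dark grip mask / brass mask
ys,xs=np.nonzero((hsv[:,:,1]>90)&(hsv[:,:,0]>12)&(hsv[:,:,0]<32)&(hsv[:,:,2]>50)); 
k=(abs(xs-256)<60)&(ys<300); print("brass",k.sum(), xs[k].mean() if k.any() else 0, (ys[k].min(),ys[k].max()) if k.any() else 0)
# shank between ferrule and V: bright, per row centre
for xf in(-.15,-.14,-.13,-.12,-.11,-.08,-.07):
    u,v=proj(C,W(xf,0,.046)); row=hsv[int(round(v)),int(u)-30:int(u)+30,2].astype(int); print(xf,(round(u),round(v)),row[::3].tolist())
u,_=proj(C,W(-.18,0,.054)); print("grip col",hsv[::6,int(u),2].tolist())
E
```

```text
14.6 [ 0.6243 -0.2189  0.2769] xyaw 87.12 [ 0.559  0.516 -0.449  1.595  0.251  1.082 -0.007] [ 0.5 -0.5 -0.3] 0.0317621739853387
tail exp [244.3 137.5]
ferrule [244.2  97.2]
vrest [243.8  25.2]
mouth [242.2 -74.7]
brass 0 0 0
-0.15 (244, 89) [34, 34, 38, 52, 55, 45, 45, 47, 80, 226, 244, 242, 177, 59, 54, 50, 50, 49, 47, 49]
-0.14 (244, 78) [39, 56, 53, 52, 54, 59, 52, 42, 98, 227, 244, 242, 175, 62, 57, 53, 51, 50, 47, 47]
-0.13 (244, 66) [48, 49, 51, 52, 53, 58, 50, 42, 118, 228, 244, 242, 173, 58, 58, 53, 50, 49, 49, 47]
-0.12 (244, 55) [57, 61, 61, 59, 61, 64, 58, 47, 63, 215, 241, 243, 220, 72, 67, 63, 60, 60, 59, 57]
-0.11 (244, 43) [159, 69, 117, 218, 234, 232, 233, 153, 142, 217, 241, 243, 222, 235, 234, 235, 238, 233, 213, 122]
-0.08 (244, 6) [247, 246, 246, 246, 246, 246, 245, 175, 158, 222, 240, 241, 218, 247, 247, 247, 247, 247, 247, 247]
-0.07 (244, -7) [41, 41, 41, 41, 41, 42, 41, 42, 42, 40, 42, 41, 42, 41, 41, 42, 41, 41, 41, 42]
grip col [242, 242, 243, 243, 243, 243, 244, 244, 244, 244, 244, 244, 244, 244, 244, 244, 243, 58, 64, 40, 39, 38, 36, 47, 49, 53, 67, 65, 77, 79, 86, 93, 75, 83, 92, 88, 92, 89, 93, 86, 70, 74, 69, 52, 62, 67, 76, 82, 85, 97, 102, 91, 95, 56, 28, 47, 42, 42, 43, 42, 41, 41, 43, 41]
```

Run:
```python
from h import *
import pickle
C,o=pickle.load(open("w10.pkl","rb")); im=cv2.imread("pics/w10.png"); g=cv2.cvtColor(im,cv2.COLOR_BGR2GRAY)
y=np.radians(86.9); d=np.array([np.cos(y),np.sin(y)]); n=np.array([d[1],-d[0]]); O=np.array([.6273,.0190])+n*.0008
xf=lambda u,v,z:(((ray(C,u,v,z)[:2]-O)@d)*1000).round(1)
for r in range(92,152,2): print(r,xf(244,r,.054),g[r,238:252].mean().round(), g[r,222:270:4].tolist())
```

```text
92 -153.5 198.0 [40, 38, 44, 45, 77, 229, 242, 170, 52, 50, 48, 48]
94 -155.2 187.0 [38, 41, 45, 43, 108, 203, 221, 178, 52, 47, 48, 48]
96 -157.0 226.0 [39, 44, 44, 43, 179, 233, 239, 223, 65, 48, 48, 48]
98 -158.9 171.0 [38, 44, 41, 37, 119, 216, 193, 122, 52, 49, 48, 47]
100 -160.7 48.0 [40, 41, 38, 44, 47, 47, 48, 49, 44, 44, 46, 47]
102 -162.5 57.0 [41, 41, 40, 52, 52, 54, 60, 61, 61, 36, 46, 46]
104 -164.3 62.0 [41, 45, 39, 49, 56, 59, 64, 66, 65, 37, 47, 45]
106 -166.2 62.0 [44, 46, 34, 37, 53, 60, 63, 66, 52, 31, 48, 47]
108 -168.0 59.0 [47, 46, 33, 38, 41, 62, 64, 58, 39, 31, 46, 45]
110 -169.8 53.0 [47, 45, 33, 39, 42, 63, 62, 40, 38, 34, 46, 47]
112 -171.7 48.0 [50, 48, 32, 35, 37, 54, 56, 40, 40, 30, 46, 47]
114 -173.6 39.0 [50, 45, 32, 37, 39, 39, 40, 41, 39, 32, 47, 45]
116 -175.4 39.0 [49, 43, 33, 41, 39, 38, 39, 39, 38, 34, 46, 46]
118 -177.3 38.0 [47, 43, 36, 37, 38, 38, 39, 37, 39, 31, 46, 48]
120 -179.2 38.0 [44, 42, 36, 37, 38, 39, 39, 39, 38, 30, 47, 47]
122 -181.1 40.0 [43, 45, 34, 40, 40, 40, 40, 40, 37, 33, 45, 47]
124 -183.0 37.0 [46, 46, 35, 36, 38, 37, 36, 
[... 164 characters left out ...]
0 [83, 50, 36, 36, 37, 37, 38, 37, 36, 31, 47, 46]
132 -190.7 36.0 [85, 63, 35, 35, 35, 36, 38, 37, 34, 35, 48, 47]
134 -192.6 34.0 [84, 67, 39, 33, 33, 33, 35, 33, 33, 41, 48, 46]
136 -194.5 39.0 [81, 75, 57, 46, 40, 38, 40, 39, 38, 47, 48, 48]
138 -196.5 49.0 [81, 77, 75, 64, 53, 50, 47, 48, 48, 48, 46, 48]
140 -198.4 50.0 [83, 83, 78, 65, 55, 50, 47, 49, 49, 46, 47, 48]
142 -200.4 50.0 [81, 85, 76, 64, 58, 50, 47, 47, 48, 49, 48, 48]
144 -202.4 50.0 [80, 81, 74, 67, 61, 51, 48, 46, 47, 48, 46, 48]
146 -204.4 52.0 [80, 76, 74, 70, 67, 53, 48, 47, 47, 46, 49, 48]
148 -206.3 54.0 [78, 71, 70, 69, 69, 54, 50, 46, 49, 47, 48, 49]
150 -208.3 55.0 [79, 69, 72, 72, 66, 58, 51, 47, 48, 47, 48, 49]
```

The drift lies straight on the axis: grip front at x_f −160 mm and tail at −196 mm, so the nose is 4 mm inside the mouth. I'll close the fingers and go down behind the tail.

Call:
{"method": "jog_arm", "body": {
  "plan": [
    [[-0.4,0.1,-3],0],
    [[-0.5,0.1,-4],0],
    [[0,0,-4],0],
    [[0,0,-3.5],0],
    [[0,0,-2],0],
    [[0,0,-1.2],0],
    [[0,0,0],0]
  ],
  "hand": 0
}}

```text
clock: 15.35
tcp_pos: [0.6152, -0.2069, 0.0957]
orientation: [-2.262, -2.176, 0.001]
contact_force: [-1.0, 0.5, -0.2]
grip_width: 0.0
```

```bash
cat > t.py <<'E'
from h import *
y=np.radians(86.9); d=np.array([np.cos(y),np.sin(y)]); n=np.array([d[1],-d[0]]); O=np.array([.6273,.0190])+n*.0008
o=get_obs(); q=o["tcp_pos"][:2]-O; print("tcp x_f %.1f right %.1f z %.1f"%(q@d*1e3,q@n*1e3,o["tcp_pos"][2]*1e3),o["contact_force"].round(1),"grip",o["grip_width"].round(4),o["clock"])
E
python3 t.py
python3 - <<'E'
from h import *
C=cal("wrist"); im=grab_frame("wrist"); g=cv2.cvtColor(im,cv2.COLOR_BGR2GRAY); cv2.imwrite("pics/w11.png",im[:,:,::-1])
y=np.radians(86.9); d=np.array([np.cos(y),np.sin(y)]); n=np.array([d[1],-d[0]]); O=np.array([.6273,.0190])+n*.0008
for xf in (-.160,-.178,-.196): print(xf,proj(C,[*(O+d*xf),.054]).round(0))
u=int(proj(C,[*(O+d*-.18),.054])[0]); print(u,g[150:340:4,u].tolist())
E
```

```text
-0.16 [257. 121.]
-0.178 [257. 169.]
-0.196 [256. 213.]
256 [31, 30, 30, 30, 28, 30, 27, 30, 28, 29, 31, 29, 26, 26, 24, 25, 27, 29, 31, 29, 30, 29, 29, 28, 26, 29, 29, 28, 26, 35, 34, 37, 35, 35, 33, 35, 37, 34, 34, 35, 70, 70, 70, 70, 68, 67, 40, 28]Traceback (most recent call last):
  File "t.py", line 3, in <module>
    o=get_obs(); q=o["tcp_pos"][:2]-O; print("tcp x_f %.1f right %.1f z %.1f"%(q@d*1e3,q@n*1e3,o["tcp_pos"][2]*1e3),o["contact_force"].round(1),"grip",o["grip_width"].round(4),o["clock"])
                                                                                                                                                       ^^^^^^^^^^^^^^^^^^^^^
AttributeError: 'float' object has no attribute 'round'
```

Call:
{"method": "jog_arm", "body": {
  "plan": [
    [[0.02,0.3,0.2],0],
    [[0.02,0.3,0.2],0],
    [[0.02,0.3,0],0],
    [[0,0,0],0],
    [[0,0,0],0]
  ]
}}

```text
clock: 15.9
tcp_pos: [0.6164, -0.1992, 0.1011]
orientation: [2.265, 2.176, 0.0]
contact_force: [0.5, -0.5, 0.9]
grip_width: -0.0
```

```bash
sed -i 's/o\["grip_width"\].round(4)/round(o["grip_width"],4)/' t.py; python3 t.py
```

```text
tcp x_f -218.5 right 0.2 z 101.1 [ 0.5 -0.5  0.9] grip -0.0 15.9
```

Call:
{"method": "jog_arm", "body": {
  "plan": [
    [[0.01,0.2,0],0],
    [[0.01,0.2,0],0],
    [[0.01,0.2,0],0],
    [[0.01,0.2,0],0],
    [[0.01,0.2,0],0],
    [[0.01,0.2,0],0],
    [[0.01,0.2,0],0],
    [[0.01,0.2,0],0]
  ]
}}

```text
clock: 16.7
tcp_pos: [0.6171, -0.1836, 0.1008]
orientation: [2.266, 2.176, -0.001]
contact_force: [-0.2, -0.8, -0.2]
grip_width: -0.0001
```

Call:
{"method": "jog_arm", "body": {
  "plan": [
    [[0.01,0.2,0],0],
    [[0.01,0.2,0],0],
    [[0.01,0.2,0],0],
    [[0.01,0.2,0],0]
  ]
}}

```text
clock: 17.1
tcp_pos: [0.6172, -0.1789, 0.1009]
orientation: [2.266, 2.171, -0.005]
contact_force: [-0.2, -8.8, -0.5]
grip_width: 0.0
```

Call:
{"method": "jog_arm", "body": {
  "plan": [
    [[0.01,0.2,0],0],
    [[0.01,0.2,0],0],
    [[0.01,0.2,0],0],
    [[0.01,0.2,0],0],
    [[0.01,0.2,0],0],
    [[0.01,0.2,0],0]
  ]
}}

```text
clock: 17.7
tcp_pos: [0.6181, -0.1639, 0.1008]
orientation: [2.266, 2.175, -0.0]
contact_force: [-0.3, -0.7, -0.6]
grip_width: 0.0002
```

```bash
python3 t.py
```

```text
tcp x_f -183.2 right -0.1 z 100.8 [-0.3 -0.7 -0.6] grip 0.0002 17.7
```

Call:
{"method": "jog_arm", "body": {
  "plan": [
    [[0.01,0.2,0],0],
    [[0.01,0.2,0],0],
    [[0.01,0.2,0],0],
    [[0.01,0.2,0],0],
    [[0.01,0.2,0],0],
    [[0.01,0.2,0],0],
    [[0.01,0.2,0],0],
    [[0.01,0.2,0],0],
    [[0.01,0.2,0],0],
    [[0.01,0.15,0],0],
    [[0.01,0.15,0],0],
    [[0,0,0],0]
  ]
}}

```text
clock: 18.9
tcp_pos: [0.6193, -0.1418, 0.1008]
orientation: [-2.265, -2.177, -0.0]
contact_force: [-0.2, -0.1, 0.5]
grip_width: -0.0001
```

```bash
python3 t.py
cat > d.py <<'E'
from h import *
import sys
k=sys.argv[1]
for nme in("top","scene"):
    C=cal(nme); im=grab_frame(nme)[:,:,::-1]; cv2.imwrite(f"pics/{nme}_{k}.png",im)
    hsv=cv2.cvtColor(np.ascontiguousarray(im),cv2.COLOR_BGR2HSV); u,v=proj(C,[.6294,.0653,.010]).round().astype(int); print(nme,u,v)
    print("V\n",hsv[v-9:v+10,u-12:u+13,2]); print("sat\n",hsv[v-9:v+10,u-12:u+13,1])
E
python3 d.py 1
```

```text
tcp x_f -161.0 right -0.1 z 100.8 [-0.2 -0.1  0.5] grip -0.0001 18.9
top 204 177
V
 [[ 74  73  69  65  66  68  69  63 118 235 231 188 206 220 222 222 214 238
  211 100  32  32  31  32  34]
 [ 78  75  68  62  62  64  65 198 225 241 226 152 107  88  81 107 176 233
  228 226 205 182 180 177 173]
 [ 73  70  65  59  59  81 230 236 210 150  92  71  69  55  46  60  70  84
  132 235 242 236 235 233 232]
 [ 67  63  62  61  63 193 244 199 103  81  54  49  51  52  48  48  48  55
   73 222 243 242 242 241 241]
 [ 64  62  63  65 124 215 195 122  68  53  63  75  78  79  72  57  51  48
   82 230 247 247 246 246 246]
 [ 64  64  65  61 227 221 138  81  60  75  87  94  95  96  91  80  64  44
   82 235 250 250 250 250 250]
 [ 62  59  61  75 230 210 101  57  74  91  96  97  97  95  94  93  83  53
  106 240 252 252 252 252 252]
 [ 66  60  58 187 205 144  72  61  85  95  95  95  96  95  94  95  94  61
  119 244 253 253 253 253 253]
 [ 69  63  60 248 236 116  59  70  89  95  95  95  96  95  94  95  97  65
  113 242 252 252 252 252 252]
 [ 65  63  62 253 246 121  48  70  90  94  95  95  95  95  94  94  97  
[... 6294 characters left out ...]
44 142 114 125 123 113  96 127 102 121
   36  16  11  19  15  19 223]
 [ 11  11  15  12  17   0  13  32  24  67 151 136 150 132 133   9  23  23
   15   0  14  20  13  17  44]
 [  6   3  15  24  17  21  13  14  20  21  23  23  24  26  33  19  15   0
    1  17  18  13  13 104  18]
 [ 16   9  38   8  16  18  21  16  16  14  13   0  14  13   3   7  16  17
   20  15  13  20   0  44  49]
 [ 12  11  11  15  20  23  17  17  16  16  15  14  20  15  12  14  13  15
   18  19 255  90  24  39  23]
 [  6   0   7   7  39  33  12   6  17  18  16  14  17  14  17  15  14  22
   15  78  36  23  23  25  25]
 [  9  10  20  14   0  25  32  26  15  27  19  30  24  21  24  29 136  99
   46  32  21  12   9  14  15]]
```

A saturated brown disc about 11 px (31 mm) across shows wholly inside the dish's rim in both cameras, so the sample has dropped. I'll push the last few mm home, then back off and rise.

Call:
{"method": "jog_arm", "body": {
  "plan": [
    [[0.01,0.15,0],0],
    [[0.01,0.15,0],0],
    [[0.01,0.15,0],0],
    [[0,0.1,0],0],
    [[0,0,0],0]
  ]
}}

```text
clock: 19.5
tcp_pos: [0.6196, -0.1364, 0.1008]
orientation: [-2.265, -2.177, -0.0]
contact_force: [0.3, -0.6, 0.1]
grip_width: 0.0003
```

Call:
{"method": "jog_arm", "body": {
  "plan": [
    [[0,-0.5,0],0],
    [[-0.1,-1.5,0],0],
    [[-0.1,-2,0],0],
    [[0,-1,1],0],
    [[0,0,3],0],
    [[0,0,4],0],
    [[0,0,4],0],
    [[0,0,4],0],
    [[0,0,2],0],
    [[0,0,0],0]
  ]
}}

```text
clock: 20.5
tcp_pos: [0.6191, -0.1875, 0.2857]
orientation: [2.262, 2.171, 0.006]
contact_force: [-0.1, -0.4, 0.0]
grip_width: 0.0001
```

```bash
python3 t.py
python3 - <<'E'
from h import *
C=cal("top"); im=np.ascontiguousarray(grab_frame("top")[:,:,::-1]); cv2.imwrite("pics/end.png",im); h=cv2.cvtColor(im,cv2.COLOR_BGR2HSV); g=h[:,:,2]
m=(h[:,:,1]>85)&(g>50); ys,xs=np.nonzero(m[165:190,192:216]); u,v=xs.mean()+192,ys.mean()+165; print("sample",len(xs),ray(C,u,v,.02).round(4),np.ptp(xs)+1,np.ptp(ys)+1)
b=np.argwhere(g[160:195,185:207]>170)[:,::-1].astype(np.float32)+[185,160]; W=np.array([ray(C,a,c,.016)[:2] for a,c in b]).astype(np.float32); print("dish left half: y max",W[:,1].max(),"x",W[:,0].min(),W[:,0].max())
old=cv2.imread("pics/top0.png"); df=cv2.absdiff(im,old).max(2)
for n,(u,v) in {"tape":(168,146),"mount3":(155,231),"dish2":(237,216),"dish3":(242,257),"white":(181,264)}.items(): print(n,df[v-13:v+14,u-13:u+14].mean().round(1))
y=np.radians(86.9); d=np.array([np.cos(y),np.sin(y)]); n=np.array([d[1],-d[0]]); O=np.array([.6273,.0190])+n*.0008
C2=cal("wrist"); w=np.ascontiguousarray(grab_frame("wrist")[:,:,::-1]); cv2.imwrite("pics/endw.png",w); gw=cv2.cvtColor(w,cv2.COLOR_BGR2GRAY)
for xf in range(-160,-85,4):
    a,c=proj(C2,[*(O+d*xf/1e3),.053 if xf<-108 else .046]).round().astype(int); print(xf,(a,c),gw[c,a-12:a+13:4].tolist() if 0<=c<384 else "")
E
```

```text
tcp x_f -206.7 right 2.2 z 285.7 [-0.1 -0.4  0. ] grip 0.0001 20.5
sample 94 [0.6289 0.0652 0.02  ] 11 11
dish left half: y max 0.092699304 x 0.5971835 0.65955913
tape 1.1
mount3 1.0
dish2 32.6
dish3 42.0
white 0.9
-160 (np.int64(253), np.int64(133)) [66, 67, 66, 58, 50, 48, 47]
-156 (np.int64(253), np.int64(129)) [64, 70, 66, 58, 54, 49, 49]
-152 (np.int64(253), np.int64(125)) [66, 72, 74, 65, 56, 51, 49]
-148 (np.int64(253), np.int64(121)) [47, 61, 80, 69, 58, 53, 49]
-144 (np.int64(253), np.int64(116)) [35, 33, 31, 34, 33, 35, 46]
-140 (np.int64(253), np.int64(112)) [35, 36, 36, 36, 37, 37, 50]
-136 (np.int64(253), np.int64(108)) [55, 53, 55, 38, 38, 65, 50]
-132 (np.int64(253), np.int64(104)) [54, 61, 63, 64, 68, 70, 52]
-128 (np.int64(253), np.int64(100)) [54, 58, 62, 65, 69, 73, 50]
-124 (np.int64(253), np.int64(95)) [53, 60, 62, 62, 65, 67, 52]
-120 (np.int64(253), np.int64(91)) [53, 60, 61, 63, 65, 67, 53]
-116 (np.int64(253), np.int64(87)) [51, 57, 58, 61, 64, 68, 51]
-112 (np.int64(253), np.int64(82)) [48, 52, 54, 56, 58, 58, 68]
-108 (np.int64(253), np.int64(78)) [162, 149, 199, 228, 217, 204, 247]
-104 (np.int64(253), np.int64(74)) [224, 151, 191, 239, 232, 194, 228]
-100 (np.int64(253), np.int64(70)) [237, 237, 195, 240, 233, 214, 215]
-96 (np.int64(254), np.int64(65)) [239, 238, 218, 242, 221, 219, 219]
-92 (np.int64(254), np.int64(61)) [239, 238, 218, 242, 221, 218, 218]
-88 (np.int64(254), np.int64(56)) [185, 170, 217, 242, 221, 167, 162]
```

```bash
python3 -c "
from bench import *
print(hand_in())"
```

```text
the job is handed in; nothing more can be done
None
```

I stood the leftmost dish under the mould outlet, laid the drift in the V rest and let go of it. I then pushed the drift home from its tail with the closed fingertips, and the sample dropped into the dish. The job was handed in at about 20.6 s, with the arm raised clear.

**Dish:** its centre stands about 18 mm beyond the outlet face. It was still there in the last picture.

**Drift:** at release its nose was about 4 mm inside the mouth and the shank lay straight on the bore axis. At the end its tail is at about −146 mm along the fixture, so the nose is about 1 mm short of the outlet face. It was let go well short of the ferrule meeting the V rest.

**Sample:** the force reading rose to 8.8 N as the drift moved the sample, then fell to about zero. The last top view shows a brown disc about 31 mm across, wholly inside the rim.

**Bystanders:** the top view around the tape roll and the loose grey mount is unchanged from the start.

**Unclear checks:**
- **Other two dishes:** the final top view differed from the first at their spots, most likely because the arm was overhead. I had no picture views left to look. The arm was never brought down near them and no contact force showed there.
- **Fixture axis:** estimates from different features disagreed by 1–2 mm sideways. I corrected the drift's position by about 2 mm before inserting it, and it went in without contact.

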